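# Press home the raised sauce pot lid

### The arm

A 6-joint arm with a two-finger parallel gripper is mounted at the origin on the work surface; the furniture and walls round the work are solid. World frame = base frame: x ahead of the robot, y to its left, z up, the work surface at z = 0. Lengths are in mm, angles in rad, forces in N, time in s.
With the tool pointing down it reaches from about 300 to 775 mm from the base axis. Payload 14.6 kg.
Tool frame: the origin (TCP) lies between the finger pads; the fingertips stand manip.finger_overhang ahead of it and the grasp point (between the pads) lies 2 mm behind it (manip.finger_overhang is the distance from the TCP to the fingertips, in mm); z points along the fingers, y is the direction in which the jaws open and shut (so a half turn about z gives the same grasp; the last joint's range is limited). The gripper opens to 94 mm and grips with 3 to 60 N. Pads are 16 mm wide; open, the fingers measure 119 mm over their backs; the gripper's body (75 mm by 177 mm) begins 78 mm behind the grasp point.
Start: joints at [-1.175, 0.3, 1.521, -0, 1.321, -0.067], TCP at [245.542, -492.137, 222.446] pointing down, gripper open.
Joint ranges: [-3.03, 3.03], [-0.79, 2.21], [0.23, 2.52], [-1.04, 4.18], [0, 3.07], [-2.55, 2.55]. Speed limits (rad/s): [2.22, 2.22, 2.57, 3.14, 3.14, 3.14].

### API

Orientations are given as [roll, pitch, yaw] about the fixed x, y, z axes, in that order (R = Rz(yaw) Ry(pitch) Rx(roll)).
In Python, from cell import manip gives the robot as it stands.
- The arm moves only by the tool drive_tool, never from a script. Its argument "steps" is a list of rows, each an object with "delta_pos": the shift along the world's x, y, z in mm, a list of three; "yaw": the turn about the world's z in rad; "hand": the finger opening in mm, from 0 to 94. A call has 1 to 5 rows; each row shifts and turns the commanded pose from where the row before left it; what a row does not reach is not made up. A row lasts 1/12 s, in which the tool goes at most 41.7 mm and 7.16 degrees, less where a joint would pass 70% of its speed; a pose out of reach is approached as far as the arm can. A call is refused whole if a number of a shift passes 41.7 or a number of a turn 0.125, either way. A call with a gripper value outside its range is refused whole. The fingers move at their own pace and stop on an object; "squeeze" is the grip in N (left out, the last holds). Time passes only in rows, so rows that do not move let the fingers close. It gives the time, the measured TCP pose, the force and the opening at its end, in the units of the state.
- manip.read_state(): the state, without advancing time (a new reading comes with each control period).
- manip.camera(name): name is "side" or "top"; returns a dict with "frame" (384x512x3 uint8, red, green, blue), "range_z" (384x512 float32, mm along the optical axis (not along the pixel's ray), 0 where there is no reading), "intrinsics" (3x3 intrinsics, pixels), "dist_coeffs" ([k1, k2, p1, p2, k3] as OpenCV has them; the pictures are not rectified), "position" and "attitude" of the camera in the world. Camera axes: x right, y down, z forward; pixel columns grow to the right and rows downward; lengths in mm; the calibration is good to about 2 mm. A picture is of the moment at which its call begins.
- manip.sign_off(): hands the job in, once; it reports no verdict.
The state is a dict: "clock": time; "joints": joint angles; "qd": joint speeds; "effort": joint torques, N m; "eef_pos": TCP position; "eef_rot": TCP orientation; "wrist_force": force on the tool from outside, world axes, zero at the start; "moment": the same for the moment, N m; "finger_gap": finger opening in mm.
Only numpy, scipy, OpenCV 4.12 (cv2) and the standard library are available. Lean on these libraries where they do the work, as an engineer would, in place of code of your own. Each camera call takes 0.05 s, during which the arm holds its last target.

### The job

Three steel sauce pots with blue lids stand on the table ready to be packed. One lid is not on properly: it stands proud and its yellow seal band shows. Press that lid straight down until it is fully home on its pot, leave the other two pots untouched, and leave all three standing where they are.

Things in the scene. Friction and masses are not known exactly. Their poses are not given: they have to be found in the camera images.
- lid_a (a joint): how far the lid of pot a has been pressed down its pot, in m: 0 = standing 16 mm proud of the rim, 0.016 = fully home against the rim. It moves only straight up and down relative to the pot, resists with a steady friction of about 6 N, stops dead when home, and stays where it is left (no spring).
- lid_a_top (a point): centre of the lid's top face on sauce pot a, the one with the raised lid: loose round steel pot, 70 mm across the rim, 36 mm high, with a blue lid 71 mm across, flat in the middle, small tab at the edge; three alike pots stand 84 mm or more apart, in any order. z axis up. This point is 54 to 57 mm above the table while proud (an yellow band shows under the lid), 41 mm when home.
- pot_b: sauce pot b, whose lid is already home and must be left alone: loose round steel pot, 70 mm across the rim, 36 mm high, with a blue lid 71 mm across, flat in the middle, small tab at the edge; three alike pots stand 84 mm or more apart, in any order. z axis up. Origin: centre of the pot's underside; its lid's top is 41 mm above this.
- pot_c: sauce pot c, whose lid is already home and must be left alone: loose round steel pot, 70 mm across the rim, 36 mm high, with a blue lid 71 mm across, flat in the middle, small tab at the edge; three alike pots stand 84 mm or more apart, in any order. z axis up. Origin: centre of the pot's underside; its lid's top is 41 mm above this.

How it is judged:
By the outcome, as a careful person would: the job done as asked, in the order asked, and still so for the second after the job is handed in, with the robot touching nothing.
It also fails if it takes over 24 s, if anything falls off the work surface, if the arm or the gripper's body presses on something with over 40 N, if the wrist force passes 120 N, or if a joint passes its speed limit or range.

## Working session

There is one attempt and no reset: what is moved stays moved. The work goes in short steps, Python scripts to look and compute and a tool call to move; the robot and the scene stay as the last step left them, time stands still between calls to the robot, and variables do not carry over. Pictures are saved under pics/ and viewed, and the job is handed in when it is done.

Besides the shell and the picture viewer there is one more tool, called after "Request:" in YAML: its name, and indented under it one key for each argument. drive_tool: Moves the arm, as the interface text tells. Its arguments: {"type":"object","properties":{"steps":{"type":"array"},"squeeze":{"type":"number"}},"required":["steps"]}

```bash
mkdir -p pics; ls
python3 - <<'E'
from cell import manip
import cv2,numpy as np
print(manip.read_state(), manip.finger_overhang)
for n in("top","side"):
    c=manip.camera(n); cv2.imwrite(f"pics/{n}0.png",c["frame"][:,:,::-1]); np.savez(f"{n}0.npz",**c)
    print(n,c["intrinsics"],c["dist_coeffs"],c["position"],c["attitude"])
E
```

```text
pics
{'clock': 0.0, 'joints': array([-1.17459413e+00,  3.00486112e-01,  1.52158058e+00,  1.81385407e-05,
        1.32073826e+00, -6.66025663e-02]), 'qd': array([-1.86846487e-04, -1.14728957e-05,  6.67029681e-05, -7.90199785e-04,
       -7.05803272e-04,  8.77746107e-04]), 'effort': array([-3.64064363e-04, -5.31800365e+01, -3.52735627e+01,  7.07483548e-02,
        2.43735110e-02, -8.45801969e-05]), 'eef_pos': array([ 245.45514201, -491.90841529,  221.87830699]), 'eef_rot': array([-3.14038420e+00, -9.82129988e-05,  4.62800200e-01]), 'wrist_force': array([ 1.12466349, -0.04440023,  0.79142667]), 'moment': array([ 0.04520343, -0.01117503, -0.01109701]), 'finger_gap': 94.01296218314268} 17.0
top [[482.54560533   0.         256.14905726]
 [  0.         482.54560533 193.58265267]
 [  0.           0.           1.        ]] [-0.00779069  0.          0.          0.          0.        ] [360.23804725  49.30410439 884.34766863] [-2.91923470e+00  1.97910258e-03 -1.53075628e+00]
side [[396.56122464   0.         259.50817164]
 [  0.         396.56122464 197.84594454]
 [  0.           0.           1.        ]] [-0.11181552  0.          0.          0.          0.        ] [347.5342926  646.47666725 637.72984328] [-2.27984151  0.02023476 -2.85658535]
```

View pics/top0.png

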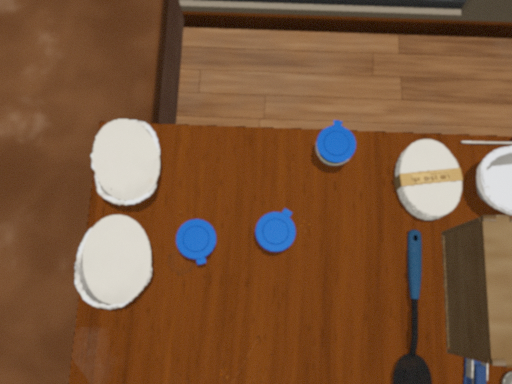

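View pics/side0.png

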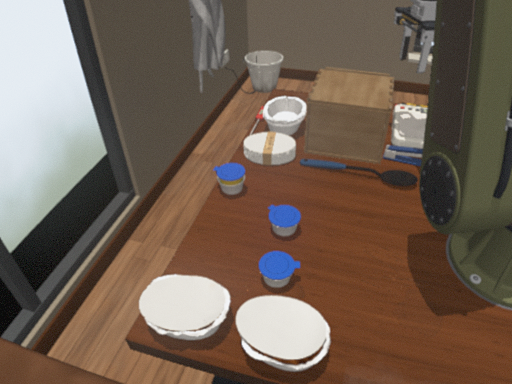

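The top view shows three blue lids at about (196,240), (275,231) and (335,145). In the side view the pot at (231,178), which is top-view (335,145), shows a yellow band. Next I'll measure all three.

```bash
cat > h.py <<'E'
import cv2,numpy as np
from scipy.spatial.transform import Rotation as R
def cloud(c):
    h,w=c["range_z"].shape
    u,v=np.meshgrid(np.arange(w),np.arange(h))
    p=np.stack([u,v],-1).reshape(-1,1,2).astype(np.float64)
    n=cv2.undistortPoints(p,c["intrinsics"],c["dist_coeffs"]).reshape(-1,2)
    z=c["range_z"].reshape(-1).astype(float)
    P=np.c_[n*z[:,None],z]
    return (P@R.from_euler("xyz",c["attitude"]).as_matrix().T+c["position"]).reshape(h,w,3)
def lids(c,sc=1):
    W=cloud(c); hsv=cv2.cvtColor(np.ascontiguousarray(c["frame"]),cv2.COLOR_RGB2HSV)
    m=cv2.inRange(hsv,(100,150,90),(125,255,255))
    n,l,s,ct=cv2.connectedComponentsWithStats(m)
    for i in range(1,n):
        if s[i,4]<200: continue
        k=(l==i)&(c["range_z"]>0); P=W[k]
        zt=np.median(P[:,2]); T=P[abs(P[:,2]-zt)<8]
        if zt>80 or zt<25: continue
        # body: opening removes the tab
        mm=cv2.morphologyEx(((l==i)*255).astype(np.uint8),cv2.MORPH_OPEN,cv2.getStructuringElement(cv2.MORPH_ELLIPSE,(15,15)))
        B=W[(mm>0)&(c["range_z"]>0)&(abs(W[...,2]-zt)<8)]
        mid=(B.min(0)+B.max(0))/2
        print("px",ct[i].round(),"area",s[i,4],"ztop %.1f"%zt,"mean",B.mean(0).round(1),"bbox mid",mid.round(1),"ext",np.ptp(B,axis=0).round(1))
E
python3 - <<'E'
from h import *
for n in("top","side"):
    c=dict(np.load(n+"0.npz")); print(n); lids(c); W=cloud(c)
    if n=="top":
        for u,v in((300,300),(235,180),(335,190)): print(W[v,u].round(1))
        # yellow
    hsv=cv2.cvtColor(c["frame"],cv2.COLOR_RGB2HSV); y=cv2.inRange(hsv,(20,120,100),(35,255,255)); 
    print("yellow",[ (x,s) for x,s in zip(cv2.connectedComponentsWithStats(y)[3].round(),cv2.connectedComponentsWithStats(y)[2][:,4]) if s>4])
E
```

```text
top
px [336. 143.] area 1099 ztop 56.0 mean [645.2 -81.2  56. ] bbox mid [646.6 -81.7  56.2] ext [69.8 65.4 11.6]
px [275. 231.] area 1234 ztop 40.8 mean [483.9  22.5  40.7] bbox mid [484.1  22.7  41.2] ext [69.3 67.3  9.8]
px [196. 240.] area 1247 ztop 40.4 mean [464.8 161.4  40.5] bbox mid [464.6 162.   41.1] ext [68.7 66.4 10.3]
[367.9 -27.3  -1.3]
[585.4 100.2  -2.7]
[572.4 -88.7   1.5]
yellow [(array([256., 192.]), np.int32(196608))]
side
px [230. 171.] area 360 ztop 57.0 mean [645.7 -76.7  57.1] bbox mid [645.8 -78.1  56.4] ext [59.3 63.7  7.6]
px [284. 216.] area 532 ztop 41.4 mean [485.3  26.3  41.5] bbox mid [485.7  24.6  41.7] ext [66.2 64.8  7.4]
px [277. 265.] area 798 ztop 40.9 mean [466.9 164.7  41. ] bbox mid [466.9 162.7  41.2] ext [68.  68.   8.4]
yellow [(array([255., 192.]), np.int32(196530)), (array([410., 104.]), np.int32(10)), (array([423., 106.]), np.int32(10)), (array([231., 182.]), np.int32(55))]
```

Run:
```python
from h import *
P=np.concatenate([cloud(c)[c["range_z"]>0] for c in (dict(np.load(n+"0.npz")) for n in("top","side"))])
xs=range(100,850,50); ys=range(-650,100,50)
print("max z; cols y",list(ys))
for x in xs:
    print(x,[int(q[:,2].max()) if len(q:=P[(P[:,0]>=x)&(P[:,0]<x+50)&(P[:,1]>=y)&(P[:,1]<y+50)])>3 else None for y in ys])
```

```text
max z; cols y [-650, -600, -550, -500, -450, -400, -350, -300, -250, -200, -150, -100, -50, 0, 50]
100 [None, None, None, None, None, None, None, None, None, None, None, 2, 25, 39, 15]
150 [17, 39, 48, 49, 47, 46, 48, 2, 19, 3, 3, 3, 4, 3, 520]
200 [14, 40, 312, 396, 394, 347, 45, 17, 19, 17, 5, 5, 499, 512, 519]
250 [18, 347, 348, 393, 393, 172, 174, 173, 21, 15, 5, 5, 498, 484, 5]
300 [None, 347, 346, 171, 170, 173, 171, 172, 27, 5, 5, 4, 4, 5, 5]
350 [None, None, 160, 171, 171, 171, 172, 172, 25, 6, 6, 4, 5, 6, 5]
400 [None, None, 161, 172, 171, 171, 172, 172, 24, 5, 5, 5, 5, 40, 4]
450 [None, None, 161, 173, 173, 172, 174, 173, 21, 5, 5, 5, 43, 46, 42]
500 [None, None, 4, 173, 172, 172, 173, 172, 43, 5, 5, 5, 44, 44, 42]
550 [5, 4, None, 66, 23, 66, 69, 43, 44, 43, 5, 4, 4, 6, 5]
600 [5, None, None, 67, 66, 67, 67, 43, 43, 39, 60, 61, 57, 6, 4]
650 [4, 4, 15, 18, 65, 65, 14, 43, 43, 5, 58, 60, 57, 5, 5]
700 [None, None, None, None, None, None, None, None, None, None, None, None, None, None, -735]
750 [None, None, None, None, None, None, None, None, None, None, None, None, None, None, -754]
800 [None, None, None, None, None, None, None, None, None, None, None, None, None, None, -752]
```

The box is about 172 mm tall and lies on the path, so I'll raise first, then traverse with the fingers closing.

Request:
drive_tool:
  steps:
    - {"delta_pos": [0,0,40],"yaw": 0,"hand": 0}
    - {"delta_pos": [0,0,30],"yaw": 0,"hand": 0}
    - {"delta_pos": [28,29,0],"yaw": 0,"hand": 0}
    - {"delta_pos": [28,29,0],"yaw": 0,"hand": 0}
    - {"delta_pos": [28,29,0],"yaw": 0,"hand": 0}
  squeeze: 20

```text
clock: 0.52
eef_pos: [330.0, -404.1, 292.4]
eef_rot: [3.142, -0.0, 0.461]
wrist_force: [0.1, -0.7, -0.2]
finger_gap: 64.1
```

Request:
drive_tool:
  steps:
    - {"delta_pos": [28,29,0],"yaw": 0,"hand": 0}
    - {"delta_pos": [28,29,0],"yaw": 0,"hand": 0}
    - {"delta_pos": [28,29,0],"yaw": 0,"hand": 0}
    - {"delta_pos": [28,29,0],"yaw": 0,"hand": 0}
    - {"delta_pos": [28,29,0],"yaw": 0,"hand": 0}

```text
clock: 0.93
eef_pos: [470.5, -258.3, 292.3]
eef_rot: [-3.141, 0.0, 0.463]
wrist_force: [0.0, -1.4, -0.3]
finger_gap: 30.7
```

Request:
drive_tool:
  steps:
    - {"delta_pos": [28,29,0],"yaw": 0,"hand": 0}
    - {"delta_pos": [28,29,0],"yaw": 0,"hand": 0}
    - {"delta_pos": [28,29,0],"yaw": 0,"hand": 0}
    - {"delta_pos": [28,29,0],"yaw": 0,"hand": 0}
    - {"delta_pos": [28,29,0],"yaw": 0,"hand": 0}

```text
clock: 1.35
eef_pos: [610.6, -113.3, 292.1]
eef_rot: [-3.141, 0.0, 0.463]
wrist_force: [-0.0, -0.6, 0.2]
finger_gap: 0.4
```

Request:
drive_tool:
  steps:
    - {"delta_pos": [18,17,0],"yaw": 0,"hand": 0}
    - {"delta_pos": [18,18,0],"yaw": 0,"hand": 0}
    - {"delta_pos": [0,0,-40],"yaw": 0,"hand": 0}
    - {"delta_pos": [0,0,-40],"yaw": 0,"hand": 0}
    - {"delta_pos": [0,0,-40],"yaw": 0,"hand": 0}

```text
clock: 1.77
eef_pos: [645.4, -79.6, 170.5]
eef_rot: [3.142, -0.0, 0.464]
wrist_force: [1.2, 0.4, -0.3]
finger_gap: 0.6
```

Request:
drive_tool:
  steps:
    - {"delta_pos": [0,0,-30],"yaw": 0,"hand": 0}
    - {"delta_pos": [0,0,-20],"yaw": 0,"hand": 0}
    - {"delta_pos": [0,0,-15],"yaw": 0,"hand": 0}
    - {"delta_pos": [0,0,0],"yaw": 0,"hand": 0}
    - {"delta_pos": [0,0,0],"yaw": 0,"hand": 0}

```text
clock: 2.18
eef_pos: [645.3, -80.1, 107.1]
eef_rot: [-3.141, 0.001, 0.463]
wrist_force: [0.2, 0.0, -0.1]
finger_gap: -0.0
```

Run:
```python
from cell import manip
from h import *
print(manip.read_state()["eef_pos"],manip.read_state()["wrist_force"])
for n,(u,v) in(("top",(335,145)),("side",(231,165))):
    c=manip.camera(n); np.savez(n+"1.npz",**c)
    f=c["frame"][max(0,v-75):v+75,u-100:u+100,::-1]; cv2.imwrite(f"pics/{n}1.png",cv2.resize(f,None,fx=4,fy=4,interpolation=cv2.INTER_CUBIC))
    lids(c)
    # project expected tip
    M=R.from_euler("xyz",c["attitude"]).as_matrix().T
    tip=manip.read_state()["eef_pos"]-[0,0,17]
    for q in(tip,tip*[1,1,0]+[0,0,56]): 
        p=cv2.projectPoints((M@(q-c["position"])).reshape(1,3),np.zeros(3),np.zeros(3),c["intrinsics"],c["dist_coeffs"])[0].ravel(); print(n,p, "crop",(p-[u-100,v-75 if v>75 else 0])*4)
```

```text
[645.31723327 -80.09597018 107.05430517] [ 0.21825726  0.01665124 -0.06178393]
px [271. 230.] area 890 ztop 40.9 mean [485.3  30.8  40.9] bbox mid [485.1  31.7  40.5] ext [67.5 49.3 10.4]
px [196. 240.] area 1249 ztop 40.5 mean [464.8 161.3  40.5] bbox mid [464.7 161.8  40.6] ext [69.3 66.3 10.3]
top [338.41098487 136.68485537] crop [413.64393948 266.73942149]
top [335.19695576 143.25178093] crop [400.78782303 293.00712371]
px [284. 216.] area 516 ztop 41.5 mean [489.1  34.6  41.8] bbox mid [489.3  32.4  41.5] ext [43.7 50.4  6.3]
px [277. 265.] area 800 ztop 40.8 mean [467.1 164.6  40.9] bbox mid [467.3 163.   40.7] ext [69.  66.7  6.9]
side [229.85267972 158.97493134] crop [395.41071889 275.89972537]
side [230.84117565 170.95260677] crop [399.36470259 323.8104271 ]
```

View pics/side1.png

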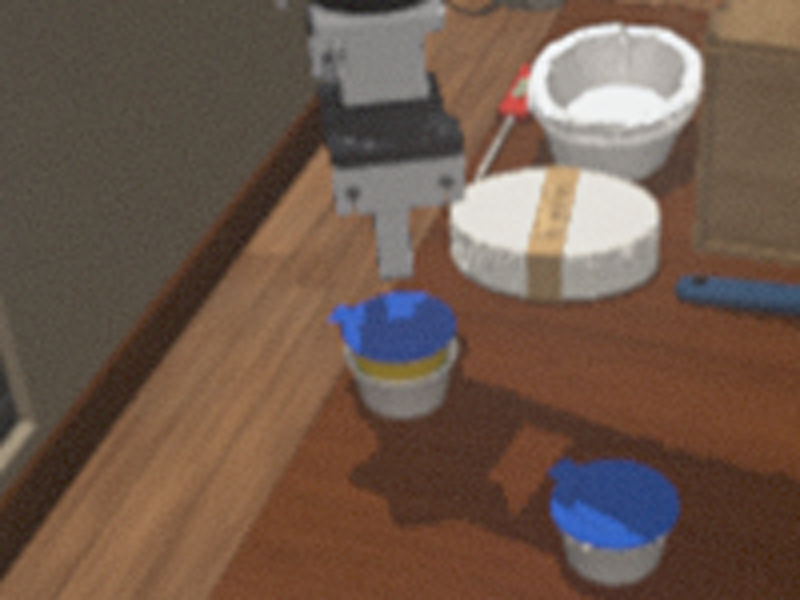

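The closed fingertips are at crop (395,275), directly above the raised lid, whose centre is at (400,325) with the yellow band at (402,365). This matches the projection, so I'll lower and press.

Request:
drive_tool:
  steps:
    - {"delta_pos": [0,0,-20],"yaw": 0,"hand": 0}
    - {"delta_pos": [0,0,-8],"yaw": 0,"hand": 0}
    - {"delta_pos": [0,0,-3],"yaw": 0,"hand": 0}
    - {"delta_pos": [0,0,-2],"yaw": 0,"hand": 0}
    - {"delta_pos": [0,0,-2],"yaw": 0,"hand": 0}

```text
clock: 2.7
eef_pos: [645.9, -80.2, 73.2]
eef_rot: [3.141, -0.001, 0.463]
wrist_force: [-0.6, 0.4, 5.9]
finger_gap: 0.7
```

Request:
drive_tool:
  steps:
    - {"delta_pos": [0,0,-2],"yaw": 0,"hand": 0}
    - {"delta_pos": [0,0,-2],"yaw": 0,"hand": 0}
    - {"delta_pos": [0,0,-2],"yaw": 0,"hand": 0}

```text
clock: 2.95
eef_pos: [646.0, -80.2, 67.8]
eef_rot: [3.141, -0.001, 0.463]
wrist_force: [-2.5, 0.9, 6.9]
finger_gap: 0.5
```

Request:
drive_tool:
  steps:
    - {"delta_pos": [0,0,-2],"yaw": 0,"hand": 0}
    - {"delta_pos": [0,0,-2],"yaw": 0,"hand": 0}
    - {"delta_pos": [0,0,-1],"yaw": 0,"hand": 0}
    - {"delta_pos": [0,0,-1],"yaw": 0,"hand": 0}

```text
clock: 3.28
eef_pos: [645.9, -80.2, 61.7]
eef_rot: [3.141, -0.001, 0.463]
wrist_force: [-2.7, -0.4, 6.4]
finger_gap: -0.1
```

Request:
drive_tool:
  steps:
    - {"delta_pos": [0,0,-1],"yaw": 0,"hand": 0}
    - {"delta_pos": [0,0,0],"yaw": 0,"hand": 0}

```text
clock: 3.45
eef_pos: [646.0, -80.2, 60.6]
eef_rot: [3.141, -0.001, 0.463]
wrist_force: [-1.4, 0.3, 3.8]
finger_gap: 0.5
```

Request:
drive_tool:
  steps:
    - {"delta_pos": [0,0,-1],"yaw": 0,"hand": 0}
    - {"delta_pos": [0,0,0],"yaw": 0,"hand": 0}

```text
clock: 3.62
eef_pos: [645.9, -80.2, 59.5]
eef_rot: [3.141, -0.001, 0.463]
wrist_force: [-1.7, 0.4, 4.7]
finger_gap: 0.4
```

Request:
drive_tool:
  steps:
    - {"delta_pos": [0,0,-1],"yaw": 0,"hand": 0}
    - {"delta_pos": [0,0,0],"yaw": 0,"hand": 0}

```text
clock: 3.78
eef_pos: [645.9, -80.2, 58.5]
eef_rot: [3.141, -0.001, 0.463]
wrist_force: [-2.3, -0.1, 3.9]
finger_gap: 0.7
```

Request:
drive_tool:
  steps:
    - {"delta_pos": [0,0,-1],"yaw": 0,"hand": 0}
    - {"delta_pos": [0,0,0],"yaw": 0,"hand": 0}

```text
clock: 3.95
eef_pos: [646.0, -80.2, 58.2]
eef_rot: [3.141, -0.001, 0.463]
wrist_force: [-5.2, 1.2, 11.6]
finger_gap: 0.6
```

The force is rising at tip height 41 mm, which suggests the stop. I'll press slightly more to confirm.

Request:
drive_tool:
  steps:
    - {"delta_pos": [0,0,-1],"yaw": 0,"hand": 0}
    - {"delta_pos": [0,0,0],"yaw": 0,"hand": 0}

```text
clock: 4.12
eef_pos: [646.2, -80.2, 58.1]
eef_rot: [3.14, -0.002, 0.463]
wrist_force: [-8.4, 1.3, 18.9]
finger_gap: 0.8
```

It is firm: force went up 7 N for 0.1 mm of travel. Retreating straight up.

Request:
drive_tool:
  steps:
    - {"delta_pos": [0,0,1],"yaw": 0,"hand": 0}
    - {"delta_pos": [0,0,2],"yaw": 0,"hand": 0}
    - {"delta_pos": [0,0,10],"yaw": 0,"hand": 0}
    - {"delta_pos": [0,0,30],"yaw": 0,"hand": 0}
    - {"delta_pos": [0,0,40],"yaw": 0,"hand": 0}

```text
clock: 4.53
eef_pos: [644.2, -79.9, 137.2]
eef_rot: [-3.138, 0.004, 0.463]
wrist_force: [1.1, -0.9, -0.2]
finger_gap: 0.4
```

Request:
drive_tool:
  steps:
    - {"delta_pos": [0,0,40],"yaw": 0,"hand": 0}
    - {"delta_pos": [0,0,40],"yaw": 0,"hand": 0}
    - {"delta_pos": [0,0,40],"yaw": 0,"hand": 0}
    - {"delta_pos": [-29,-28,30],"yaw": 0,"hand": 0}
    - {"delta_pos": [-29,-28,0],"yaw": 0,"hand": 0}

```text
clock: 4.95
eef_pos: [593.7, -130.9, 289.8]
eef_rot: [3.136, -0.007, 0.466]
wrist_force: [0.6, -1.0, -0.5]
finger_gap: 0.8
```

Request:
drive_tool:
  steps:
    - {"delta_pos": [-28,-29,0],"yaw": 0,"hand": 0}
    - {"delta_pos": [-28,-29,0],"yaw": 0,"hand": 0}
    - {"delta_pos": [-28,-29,0],"yaw": 0,"hand": 0}
    - {"delta_pos": [-28,-29,0],"yaw": 0,"hand": 0}
    - {"delta_pos": [-28,-29,0],"yaw": 0,"hand": 0}

```text
clock: 5.37
eef_pos: [450.9, -277.3, 284.2]
eef_rot: [3.141, -0.001, 0.463]
wrist_force: [1.9, -0.9, 1.3]
finger_gap: 0.6
```

Request:
drive_tool:
  steps:
    - {"delta_pos": [-28,-29,0],"yaw": 0,"hand": 0}
    - {"delta_pos": [-28,-29,0],"yaw": 0,"hand": 0}
    - {"delta_pos": [-28,-29,0],"yaw": 0,"hand": 0}
    - {"delta_pos": [0,0,0],"yaw": 0,"hand": 0}
    - {"delta_pos": [0,0,0],"yaw": 0,"hand": 0}

```text
clock: 5.78
eef_pos: [367.3, -364.5, 284.0]
eef_rot: [3.141, -0.0, 0.459]
wrist_force: [1.1, -0.1, 0.2]
finger_gap: 0.5
```

Run:
```python
from cell import manip
from h import *
print(manip.read_state()["eef_pos"],manip.read_state()["wrist_force"])
for n in("top","side"):
    c=manip.camera(n); np.savez(n+"2.npz",**c); print(n)
    lids(c)
    if n=="side":
        f=c["frame"][90:290,150:350,::-1]; cv2.imwrite("pics/side2.png",cv2.resize(f,None,fx=3,fy=3,interpolation=cv2.INTER_CUBIC))
```

```text
[ 367.2964211  -364.47542294  284.04141295] [ 1.06084618 -0.078699    0.21928094]
top
px [334. 146.] area 1078 ztop 40.9 mean [645.3 -81.1  40.9] bbox mid [646.2 -80.5  40.7] ext [69.5 66.4 10.8]
px [275. 231.] area 1239 ztop 40.8 mean [483.8  22.5  40.7] bbox mid [484.1  22.7  40.3] ext [69.2 67.4 10.9]
px [196. 240.] area 1251 ztop 40.5 mean [464.8 161.4  40.5] bbox mid [464.6 162.   40.2] ext [69.  66.7 11.6]
side
px [230. 176.] area 355 ztop 42.0 mean [645.5 -76.7  42. ] bbox mid [645.6 -77.6  41.4] ext [57.5 63.2  6.6]
px [284. 216.] area 535 ztop 41.5 mean [485.3  26.3  41.6] bbox mid [485.5  25.   41.7] ext [65.6 66.1  7.2]
px [277. 265.] area 799 ztop 40.9 mean [466.8 164.6  40.9] bbox mid [467.2 163.   41.2] ext [68.9 67.9  7.9]
```

View pics/side2.png

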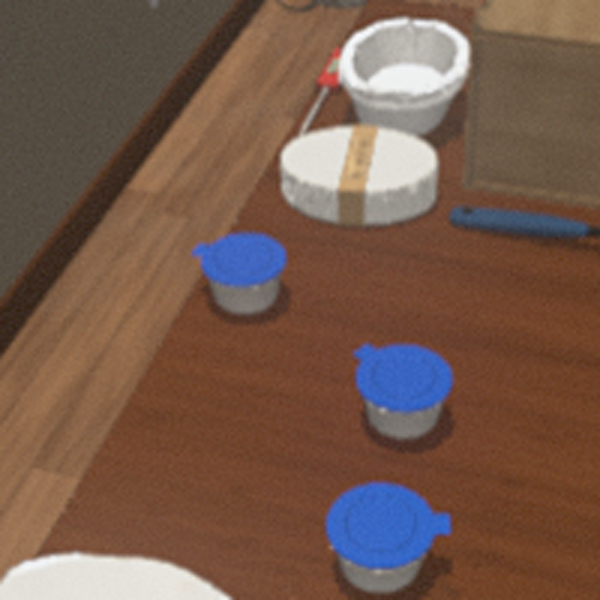

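The pot at crop (245,270) no longer shows yellow. All three lids read about 41 mm, and no pot has moved.

```bash
python3 -c "
from cell import manip
print(manip.sign_off())"
```

```text
the job is handed in; nothing more can be done
None
```

The raised lid is now fully home, and I've handed the job in. I pressed it at about (646, -80) mm, straight down with the closed fingertips. At a tip height of about 41 mm the force rose from 4 to 19 N with almost no further travel. I then lifted straight up and moved the arm clear.

- **Lid height:** the pressed lid's top reads 40.9 mm in the top camera, down from 56.0. The side camera reads 42.0 mm, which is within its roughly 2 mm calibration. The yellow band no longer shows.
- **Pot positions:** all three pots read within about 1 mm of where they started, and the other two were not touched.
- **Time:** the last move ended at 5.8 s, well inside the 24 s limit.

No check failed. The two cameras differ by 2 to 4 mm in y on all three pots, both before and after, so this does not indicate movement.

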